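Shut the slicer cover and lock its two quarter-turn fasteners

ROBOT

A 6-joint arm with a two-finger parallel gripper is mounted at the origin on a cart in front of the work surface, level with it; the furniture and walls round the work are solid. World frame = base frame: x ahead of the robot, y to its left, z up, the work surface at z = 0. Lengths are in m, angles in rad, forces in N, time in s.
With the tool pointing down it reaches from about 0.275 to 0.775 m from the base axis. Payload 14.6 kg.
Tool frame: the origin (TCP) lies at the very end of the fingers, on their centre line; the grasp point (between the pads) lies 19 mm behind it; z points along the fingers, y is the line along which they close (so a half turn about z gives the same grasp; the last joint's range is limited). The gripper opens to 85 mm and grips with 20 to 120 N. Pads are 22 mm wide; open, the fingers measure 114 mm over their backs; the gripper's body (76 mm by 85 mm) begins 54 mm behind the grasp point. The pads swing forward as they close: fully open they stand 13 mm farther back than shut.
Start: joints at [-1.28, 0.263, -0.048, 1.259, 0, 1.415], TCP at [0.226, -0.474, 0.231] pointing down, gripper open.
Joint ranges: [-2.65, 2.65], [-0.89, 1.7], [-1.18, 1.37], [-2.13, 2.11], [-1.35, 1.29], [-3.14, 3.14]. Speed limits (rad/s): [1.89, 1.89, 2.57, 2.79, 3.14, 3.14].

INTERFACE

Orientations are given as a unit quaternion [w, x, y, z].
In Python, from workcell import arm gives the robot as it stands.
- The arm moves only by the tool step_arm, never from a script. Its argument "increments" is a list that holds one entry, the list of rows, each a list of 7 numbers: the shift along the world's x, y, z in m, then the turn, a rotation vector about the world's x, y, z in degrees, then the finger opening in m, from 0 to 0.0854. A call has 1 to 12 rows; each row shifts and turns the commanded pose from where the row before left it; what a row does not reach is not made up. A row lasts 1/10 s, in which the tool goes at most 50 mm and 8.59 degrees, less where a joint would pass 70% of its speed; a pose out of reach is approached as far as the arm can. A call with a gripper value outside its range is refused whole. The fingers move at their own pace and stop on an object; "squeeze" is the grip in N (left out, the last holds). Time passes only in rows, so rows that do not move let the fingers close. It gives the time, the measured TCP pose, the force, the opening and the grip force at its end, in the units of the state.
- arm.observe(): the state, without advancing time (a new reading comes with each control period).
- arm.camera(name): name is "side" or "top" or "wrist"; returns a dict with "image" (384x512x3 uint8, red, green, blue), "depth" (384x512 float32, m along the optical axis (not along the pixel's ray), 0 where there is no reading), "mtx" (3x3 intrinsics, pixels), "cam_to_world" (4x4, takes a point from camera to world coordinates). Camera axes: x right, y down, z forward; pixel columns grow to the right and rows downward; lengths in m; the calibration is good to about 2 mm. A picture is of the moment at which its call begins.
- arm.job_done(): hands the job in; it is judged then, once.
The state is a dict: "time_s": time; "joint_pos": joint angles; "qd": joint speeds; "joint_efforts": joint torques, N m; "tool_pos": TCP position; "tool_rot": TCP orientation; "contact_force": force on the tool from outside, world axes, zero at the start; "ft_torque": the same for the moment, N m; "gripper_width": finger opening in m; "grasp_force": force on a finger pad.
Only numpy, scipy, OpenCV 4.12 (cv2) and the standard library are available. Lean on these libraries where they do the work, as an engineer would, in place of code of your own. Each camera call takes 0.05 s, during which the arm holds its last target. There are 200 camera calls.

TASK

With the fingertips, push the slicer's raised cover down onto its springy seal. Then lock both of its round quarter-turn fasteners: set the closed fingertips in the slot, press so that the cover is fully shut and, still pressing, turn clockwise a quarter turn to the stop. Never lift or grip the cover, and leave the loose things round the slicer where they are; at the end the fasteners alone hold the cover shut.

Things in the scene. Friction and masses are not known exactly. Their poses are not given: they have to be found in the camera images.
- slicer: stainless benchtop slicer, fixed on the table. Origin on the table under it; x from its front to its back, y to its left, z up. Blade chamber x -150..90 mm, y -140..140, rim 100 high; motor block behind it x 92..200, y -115..115, 145 high. Cover hinged along y at x = 88, z = 104 mm. A chute sticks out of its right side to y = -205 mm
- cover (a joint): angle of the steel cover, rad: 0 = shut on its stop, positive = front edge raised, limit 0.95. A friction hinge holds it where it is left. At about 0.06 it meets a sprung seal along the front rim; from there about 6 N, rising to 13 N, straight down at a fastener bring it to 0. Let go unlocked, it springs back up to about 0.05
- cover_push (a point): point on the cover's top face midway between the two knobs, 24 mm behind the front edge, 222 mm from the hinge line; moves and tilts with the cover. With the cover shut it is at x = -134, y = 0, z = 107 mm in the slicer's frame. A clear strip 80 mm wide lies between the knobs there
- feed_collar (a point): centre of the mouth of the round steel feed collar that stands on the cover behind the knobs; outer radius 41 mm, 46 mm above the cover, at x = 20, y = 0 in the slicer's frame: keep clear of it
- fastener_left (a joint): turn of the left cam fastener, rad: 0 = open, slot pointing from front to back; 1.571 = locked on its stop, slot parallel to the front edge; grows clockwise from above. Takes 0.1 N m, stays where left. Its tongue under the cover enters its keeper only with the cover pressed down (to about 2 mm); higher, it strikes the keeper's side and the knob stops half-way
- slot_left (a point): centre of the left fastener's slot floor, on its turning axis; x = -95, y = +85, z = 113 mm in the slicer's frame with the cover shut. Round knob 90 mm across, two black grips on a metal disc; the slot, 34 mm wide, runs right across it, open at both ends, between the grips, which rise 20 mm above its floor. Site x axis along the slot, turning with the knob; z = turning axis
- fastener_right (a joint): turn of the right cam fastener, rad: 0 = open, slot pointing from front to back; 1.571 = locked on its stop, slot parallel to the front edge; grows clockwise from above. Takes 0.1 N m, stays where left. Its tongue under the cover enters its keeper only with the cover pressed down (to about 2 mm); higher, it strikes the keeper's side and the knob stops half-way
- slot_right (a point): centre of the right fastener's slot floor, on its turning axis; x = -95, y = -85, z = 113 mm in the slicer's frame with the cover shut. Round knob 90 mm across, two black grips on a metal disc; the slot, 34 mm wide, runs right across it, open at both ends, between the grips, which rise 20 mm above its floor. Site x axis along the slot, turning with the knob; z = turning axis
- timer: white kitchen timer with a turning top, 68 mm across, 40 high, on the motor block
- slice_a: loose mushroom slice about 47 x 34 x 7 mm, on the table below the chute
- slice_b: loose mushroom slice about 40 x 44 x 6 mm, on the table below the chute
- mushroom_front: loose mushroom slice about 42 x 58 x 5 mm, on the table in front of the slicer
- brush: brush with a blue plastic back, 43 x 150 x 40 mm, left of the slicer
- slice_pile: heap of mushroom slices, 98 x 121 x 64 mm, at the right
- whetstone: whetstone 60 x 180 x 25 mm, at the front right

How it is judged:
By the outcome, as a careful person would: the job done as asked, in the order asked, and still so for the second after the job is handed in, with the robot touching nothing.
It also fails if it takes over 64 s, if anything falls off the work surface, if the arm or the gripper's body presses on something with over 40 N, if the wrist force passes 120 N, or if a joint passes its speed limit or range.

## Working session

There is one attempt and no reset: what is moved stays moved. The work goes in short steps, Python scripts to look and compute and a tool call to move; the robot and the scene stay as the last step left them, time stands still between calls to the robot, and variables do not carry over. Pictures are saved under pics/ and viewed, at most 10 in all, crops included, and the job is handed in when it is done.

Besides the shell and the picture viewer there is one more tool, called after "Request:" as a command line: name --argument value ..., lists and objects as JSON in quotes. step_arm: Moves the arm, as the interface text tells. Its arguments: {"type":"object","properties":{"increments":{"type":"array"},"squeeze":{"type":"number"}},"required":["increments"]}

```bash
mkdir -p pics; python3 - <<'E'
from workcell import arm
import cv2,numpy as np
o=arm.observe();print(o['time_s'],o['tool_pos'],o['tool_rot'],o['gripper_width'])
ims=[]
for n in("top","side"):
    c=arm.camera(n);np.savez(f"{n}0.npz",**c);ims.append(c['image'][:,:,::-1]);print(n,c['mtx'].round(1).tolist(),c['cam_to_world'].round(3).tolist())
    cv2.imwrite(f"pics/{n}0.png",ims[-1])
E
```

```text
0.0 [ 0.22629403 -0.47340513  0.23079826] [-5.61296792e-04  9.75258041e-01  2.21068852e-01 -2.53409551e-05] 0.0853310888293801
top [[406.2, 0.0, 260.5], [0.0, 406.2, 193.7], [0.0, 0.0, 1.0]] [[0.003, -0.994, 0.111, 0.418], [-1.0, -0.002, 0.01, -0.044], [-0.009, -0.111, -0.994, 1.375], [0.0, 0.0, 0.0, 1.0]]
side [[356.8, 0.0, 260.9], [0.0, 356.8, 193.4], [0.0, 0.0, 1.0]] [[-0.953, -0.179, 0.243, 0.234], [-0.302, 0.523, -0.797, 1.098], [0.016, -0.833, -0.553, 0.915], [0.0, 0.0, 0.0, 1.0]]
```

View pics/top0.png

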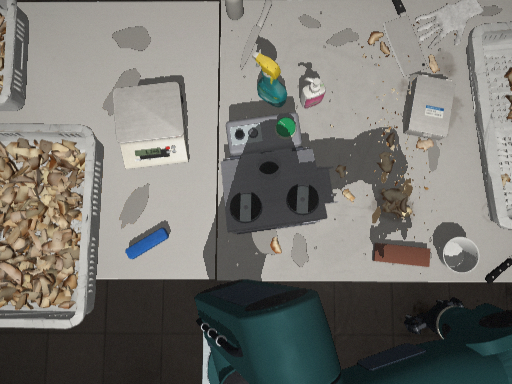

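View pics/side0.png

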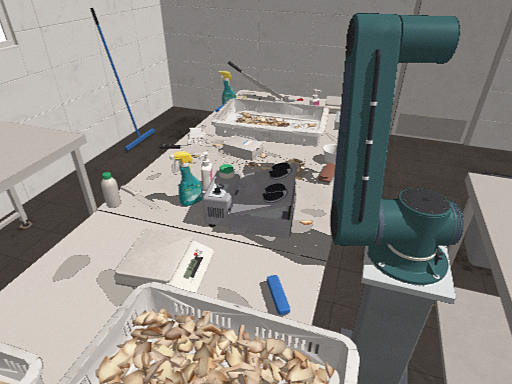

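The top view shows the slicer with its knobs at about (246,208) and (302,199), the collar at (269,168) and the timer at (286,126). The side view shows the cover slightly raised. Next I'll use the depth to find the cover plane and the yaw.

```bash
cat > h.py <<'E'
import numpy as np,cv2
def cloud(c):
    d=c['depth'];v,u=np.indices(d.shape);K=c['mtx'];T=c['cam_to_world']
    p=np.stack([(u-K[0,2])*d/K[0,0],(v-K[1,2])*d/K[1,1],d],-1)@T[:3,:3].T+T[:3,3]
    p[d==0]=np.nan;return p
E
python3 - <<'E'
from h import *
c=np.load('top0.npz');P=cloud(c);im=c['image']
for r in range(112,240,6):
    print(r,' '.join('%3d'%(P[r,k,2]*1000) if np.isfinite(P[r,k,2]) else 'nan' for k in range(216,346,5)))
for uv in[(246,208),(302,199),(269,168),(286,126)]:print(uv,P[uv[1],uv[0]].round(3))
cv2.imwrite('pics/crop.png',cv2.resize(im[100:245,205:345,::-1],None,fx=4,fy=4,interpolation=cv2.INTER_CUBIC))
E
```

```text
112  -5   0  -5  -4   3   1  -3  -2   0  -3  -4  -1   2  -1   2 139 132   2  -1  -4   1   5  -1  -1   1   5
118   1  -1   1  -3  -2  -4 136 142 140 143 143 141 145 183 182 147 142   1  -1   0  -3  -1   0   1   1   0
124  -1  -1 136 140 143 144 145 147 150 143 146 146 168 180 181 184 142   0 -11   4  -1   0  -3  -3  -3   2
130  -4   4 131 142 145 151 146 152 152 140 145 143 168 184 186 185 145  -4  -1  -4   1   0   0  -4   0   0
136  -2   0   2 145 160 164 141 150 148 148 143 143 142 163 173 166 141   2  -2   1  -2  -5   1  -2  -1   0
142  -1   0   0 nan 145 147 144 149 142 142 143 144 144 143 140 145 145 130  -4  -4   4   0   2 nan  -1   0
148  -1  -3   0 141 144 148 142 144 142 139 137 132 127 124 104  97 109 115  92   0 nan   3  -2   0  -1   4
154   0   0   6 121 122 110 110 107 103 160 155 159 159 116 116 114 116 111 120 119   1  -1  -2  -2  -4  -5
160  -6   0 110 110 111 110 113 115 171 nan 124 128 149 171 121 121 116 119 121 121  -5  -2  -2   1   1  -1
166  -6 114 114 113 124 117 121 123 172 129 127 128 125 131 125 127 128 127 132 134 130   1   2   2  -4   8
172   0  -2 126 127 
[... 708 characters left out ...]
204 180 178  -1   2  -3  -2
214   1   1 173 172 205 183 nan 205 200 178 177 184 184 179 183 180 183 188 185 185 193 190 186  -4  -2  -1
220  -4  -2 179 182 182 189 190 185 184 184 186 188 187 191 191 189 188 190 184 175  95  -3   0  -1  -2   0
226  -4   0   3 188 185 193 190 190 190 186 183  17  99  95  24  31  -2   1   0   2  -3   0   3   0   0  -2
232  -7   1   0   1  98  55  26   3   6  -2   1   1   0  -2   0   0  -2   3   0  -4  -2  -2  -1   1   1  -1
238   0  -4  -4   0  -2   2  -1   1   0  -2  -2  -1   4   2   2   1   5   0   0   2  -2   3   0  -2   0   2
(246, 208) [0.51  0.01  0.178]
(302, 199) [ 0.537 -0.155  0.178]
(269, 168) [ 0.638 -0.058  0.129]
(286, 126) [ 0.756 -0.109  0.185]
```

View pics/crop.png

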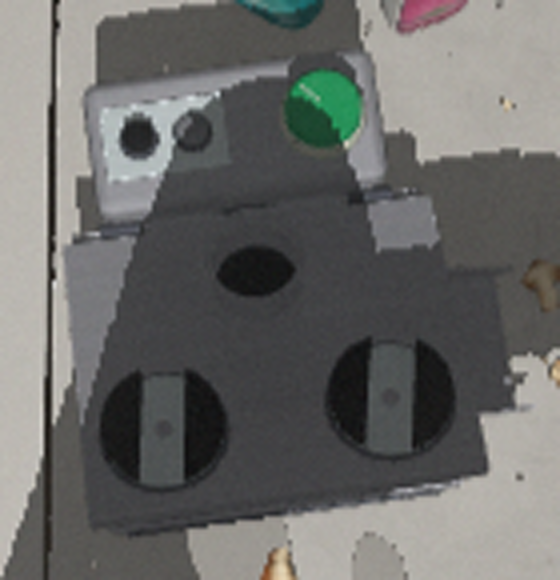

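```bash
python3 - <<'E'
from h import *
c=np.load('top0.npz');P=cloud(c)
# cover plane: clear strip between knobs and behind
pts=np.concatenate([P[176:218,262:286].reshape(-1,3),P[160:185,226:240].reshape(-1,3),P[165:180,300:314].reshape(-1,3)])
pts=pts[np.isfinite(pts[:,2])&(pts[:,2]>.09)]
for _ in range(4):
    A=np.c_[pts[:,:2],np.ones(len(pts))];k=np.linalg.lstsq(A,pts[:,2],rcond=None)[0];r=pts[:,2]-A@k;pts=pts[abs(r)<.006]
print('plane',k,'angle',np.arctan(np.hypot(*k[:2])),'yaw',np.arctan2(-k[1],-k[0]),len(pts))
a=np.arctan(np.hypot(*k[:2]))
# ray-intersection of slot centres with plane +6mm
K=c['mtx'];T=c['cam_to_world'];n=np.array([-k[0],-k[1],1]);n/=np.linalg.norm(n)
S=[]
for u,v in[(246,207),(302.75,199.25)]:
    d=T[:3,:3]@[(u-K[0,2])/K[0,0],(v-K[1,2])/K[1,1],1];o=T[:3,3]
    p0=np.array([0,0,k[2]])+n*.006;t=n@(p0-o)/(n@d);S.append(o+t*d)
S=np.array(S);print(S.round(4),np.linalg.norm(S[0]-S[1]))
d=S[0]-S[1];yaw=np.arctan2(-d[0],d[1]);print('yaw knobs',yaw)
m=((P[...,2]>.135)&(P[...,2]<.156)).astype(np.uint8);m[:,:222]=0;m[146:]=0;m[:,312:]=0
q=P[m>0][:,:2];q=q[(abs(q-np.median(q,0))<.2).all(1)];(cx,cy),s,ang=cv2.minAreaRect((q*1000).astype(np.float32));print('motor',cx,cy,s,ang)
R=np.array([[np.cos(yaw),-np.sin(yaw)],[np.sin(yaw),np.cos(yaw)]])
mid=S.mean(0);xs=88-183*np.cos(a)+9*np.sin(a);print('z pred',104+183*np.sin(a)+9*np.cos(a),mid[2])
org=mid[:2]-R@[xs/1000,0];print('origin',org,'by motor',np.array([cx,cy])/1000-R@[.146,0])
for nm,x,y in[('L',-95,85),('R',-95,-85),('push',-134,0),('collar',20,0)]:print(nm,(org+R@[x/1000,y/1000]).round(4))
xp=88-222*np.cos(a)+3*np.sin(a);print('push now',(org+R@[xp/1000,0]).round(4),(104+222*np.sin(a)+3*np.cos(a)))
E
```

```text
plane [-0.36506504 -0.05143969  0.35718976] angle 0.3532107086172244 yaw 0.13998398350785987 1488
[[ 0.5128  0.0102  0.1759]
 [ 0.5362 -0.1579  0.176 ]] 0.1697227021813818
yaw knobs 0.13823363210094555
motor 811.482421875 -55.84614562988281 (259.9093017578125, 221.96939086914062) 86.56604766845703
z pred 175.74631426029862 0.17591854042245136
origin [ 0.6042827 -0.0627037] by motor [ 0.66687513 -0.07596404]
L [0.4985 0.0084]
R [ 0.5219 -0.16  ]
push [ 0.4716 -0.0812]
collar [ 0.6241 -0.0599]
push now [ 0.4862 -0.0791] 183.60728408286352
```

Request:
step_arm --increments '[[[0.013, 0.0197, 0.003, 0, 0, 8.1, 0], [0.013, 0.0197, 0.003, 0, 0, 8.1, 0], [0.013, 0.0197, 0.003, 0, 0, 8.1, 0], [0.013, 0.0197, 0.003, 0, 0, 8.1, 0], [0.013, 0.0197, 0.003, 0, 0, 8.1, 0], [0.013, 0.0197, 0.003, 0, 0, 8.1, 0], [0.013, 0.0197, 0.003, 0, 0, 8.1, 0], [0.013, 0.0197, 0.003, 0, 0, 8.1, 0], [0.013, 0.0197, 0.003, 0, 0, 8.1, 0], [0.013, 0.0197, 0.003, 0, 0, 8.1, 0]]]' --squeeze 30

```text
time_s: 1.1
tool_pos: [0.3567, -0.2757, 0.2612]
tool_rot: [-0.0, 0.596, 0.803, 0.0]
contact_force: [-0.2, -1.0, 0.1]
gripper_width: -0.0001
grasp_force: 0.0
```

Request:
step_arm --increments '[[[0.013, 0.0197, 0, 0, 0, 8.1, 0], [0.013, 0.0197, 0, 0, 0, 8.1, 0], [0.013, 0.0197, 0, 0, 0, 8.1, 0], [0.013, 0.0197, 0, 0, 0, 8.1, 0], [0.013, 0.0197, 0, 0, 0, 8.1, 0], [0.013, 0.0197, 0, 0, 0, 8.1, 0], [0.013, 0.0197, 0, 0, 0, 8.1, 0], [0.013, 0.0197, 0, 0, 0, 8.1, 0], [0.013, 0.0197, 0, 0, 0, 8.1, 0], [0.013, 0.0197, 0, 0, 0, 8.1, 0], [0, 0, 0, 0, 0, 0, 0]]]'

```text
time_s: 2.2
tool_pos: [0.4872, -0.0779, 0.2609]
tool_rot: [-0.0, -0.069, 0.998, 0.0]
contact_force: [-1.1, -0.2, 0.1]
gripper_width: 0.0002
grasp_force: 0.0
```

Request:
step_arm --increments '[[[0, -0.001, -0.025, 0, 0, 0, 0], [0, 0, -0.025, 0, 0, 0, 0], [-0.001, 0, -0.018, 0, 0, 0, 0], [-0.002, 0, -0.008, 0, 0, 0, 0], [-0.003, 0, -0.008, 0, 0, 0, 0], [-0.003, 0, -0.008, 0, 0, 0, 0], [-0.002, -0.001, -0.008, 0, 0, 0, 0], [-0.002, 0, -0.008, 0, 0, 0, 0]]]'

```text
time_s: 3.0
tool_pos: [0.4733, -0.0819, 0.153]
tool_rot: [0.0, -0.066, 0.998, -0.0]
contact_force: [0.4, -1.2, 1.1]
gripper_width: -0.0002
grasp_force: 0.5
```

Request:
step_arm --increments '[[[-0.001, 0, -0.008, 0, 0, 0, 0], [0, 0, -0.008, 0, 0, 0, 0], [0, 0, -0.008, 0, 0, 0, 0], [0, 0, -0.006, 0, 0, 0, 0], [0, 0, -0.004, 0, 0, 0, 0], [0, 0, -0.004, 0, 0, 0, 0], [0, 0, -0.002, 0, 0, 0, 0], [0, 0, 0, 0, 0, 0, 0]]]'

```text
time_s: 3.8
tool_pos: [0.4721, -0.0817, 0.1131]
tool_rot: [-0.0, -0.066, 0.998, -0.0]
contact_force: [-0.6, -0.5, 2.6]
gripper_width: 0.0002
grasp_force: 1.0
```

Request:
step_arm --increments '[[[0, 0, -0.002, 0, 0, 0, 0], [0, 0, -0.002, 0, 0, 0, 0], [0, 0, -0.001, 0, 0, 0, 0], [0, 0, 0, 0, 0, 0, 0]]]'

```text
time_s: 4.2
tool_pos: [0.4721, -0.0817, 0.1083]
tool_rot: [-0.0, -0.066, 0.998, -0.0]
contact_force: [-4.0, 0.2, 5.3]
gripper_width: -0.0
grasp_force: 2.6
```

```bash
python3 - <<'E'
from workcell import arm
import cv2
c=arm.camera("side");cv2.imwrite('pics/s1.png',cv2.resize(c['image'][130:250,180:340,::-1],None,fx=4,fy=4,interpolation=cv2.INTER_CUBIC))
o=arm.observe();print(o['contact_force'],o['tool_pos'],o['joint_pos'])
E
```

```text
[-4.45497948 -0.82815456  5.70051476] [ 0.47211495 -0.08168151  0.1083322 ] [-3.41456709e-01  2.61151683e-01 -4.03913430e-01  9.06024709e-01
 -2.57175564e-04 -4.73072123e-01]
```

View pics/s1.png

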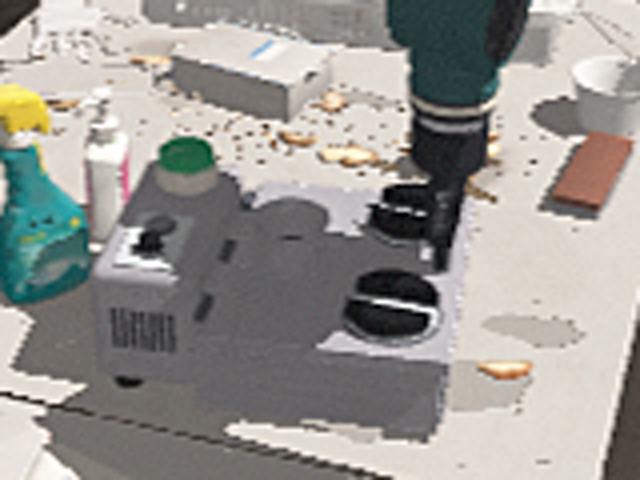

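The cover is down on its seal: in the crop, the fingertips are at (440,265) on the strip between the knobs. Next I'll lift off and move above the left slot.

Request:
step_arm --increments '[[[0, 0, 0.01, 0, 0, 0, 0], [0, 0, 0.02, 0, 0, 0, 0], [0, 0, 0.03, 0, 0, 0, 0], [0, 0, 0.03, 0, 0, 0, 0], [0.013, 0.045, 0, 0, 0, 0, 0], [0.0134, 0.0451, 0, 0, 0, 0, 0], [0, 0, 0, 0, 0, 0, 0]]]'

```text
time_s: 4.95
tool_pos: [0.4999, 0.0123, 0.1991]
tool_rot: [0.001, -0.068, 0.998, 0.0]
contact_force: [-0.7, -0.3, -0.4]
gripper_width: 0.0003
grasp_force: 0.0
```

```bash
python3 - <<'E'
from workcell import arm
import cv2,numpy as np
from h import *
for n in("wrist","top"):
    c=arm.camera(n);np.savez(n+'1.npz',**c)
    if n=="wrist": cv2.imwrite('pics/w1.png',c['image'][:,:,::-1])
o=arm.observe();print(o['contact_force'],o['tool_pos'])
E
```

```text
[-0.14385364 -0.4931927   0.13414444] [0.49905806 0.00925774 0.19871919]
```

View pics/w1.png

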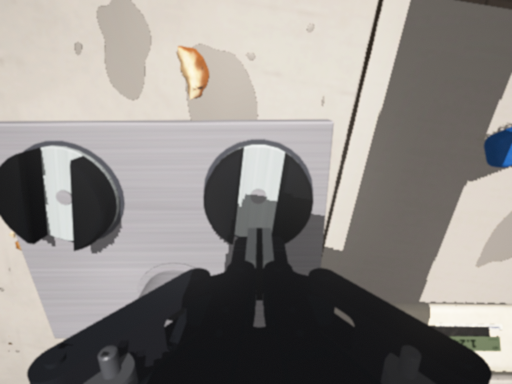

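The wrist view shows both knobs open: the left slot's centre dot is at (259,195) and the right's at (64,197). I'll turn those pixels into positions.

```bash
python3 - <<'E'
from h import *
c=np.load('wrist1.npz');P=cloud(c);K=c['mtx'];T=c['cam_to_world']
for u,v in[(259,195),(64,197)]:
    d=T[:3,:3]@[(u-K[0,2])/K[0,0],(v-K[1,2])/K[1,1],1];o=T[:3,3]
    w=P[v-3:v+4,u-3:u+4,2];print(np.nanmedian(w))
    for z in(.122,.113):print(z,(o+d*(z-o[2])/d[2]).round(4))
g=cv2.cvtColor(c['image'],cv2.COLOR_RGB2GRAY)
for v in(160,175,190):
  print(v,g[v,225:300:3])
for z in [P[145:250,140:200,:]]:
  q=z.reshape(-1,3);q=q[np.isfinite(q).all(1)];k=np.linalg.lstsq(np.c_[q[:,:2],np.ones(len(q))],q[:,2],rcond=None)[0];print(k)
E
```

```text
0.12240243671977302
0.122 [0.4961 0.0113 0.122 ]
0.113 [0.4991 0.0118 0.113 ]
0.1222857310203539
0.122 [ 0.5206 -0.157   0.122 ]
0.113 [ 0.5247 -0.1635  0.113 ]
160 [ 52  53  55  55  55  47 206 222 224 225 226 227 226 225 223 228 226 225
 224 221  53  52  54  68 106]
175 [ 52  53  52  52  49 110 223 223 224 225 228 225 225 223 227 226 224 224
 225  76  48  54  54  53  54]
190 [ 50  50  50  48  44 220 221 223 224 215 191 185 190 217 227 224 224 227
 104  44  50  50  49  50  50]
[-0.05022633 -0.00569148  0.13998209]
```

```bash
python3 - <<'E'
from workcell import arm
from h import *
o=arm.observe();print(o['tool_pos'],o['qd'].round(3) if hasattr(o['qd'],'round') else o['qd'])
c=arm.camera('wrist');K=c['mtx'];T=c['cam_to_world'];g=cv2.cvtColor(c['image'],cv2.COLOR_RGB2GRAY).astype(int)
for (a,b) in((225,300),(25,105)):
    for v in(165,180,205):
        r=g[v,a:b];w=np.flatnonzero(r>140);print(v,a+w.min(),a+w.max())
    sub=g[180:215,a:b];m=((sub>150)&(sub<205)).astype(np.uint8)
    n,l,s,ce=cv2.connectedComponentsWithStats(m);i=1+np.argmax(s[1:,4]);u,v=ce[i]+[a,180];print('dot',u,v,s[i])
    d=T[:3,:3]@[(u-K[0,2])/K[0,0],(v-K[1,2])/K[1,1],1];p=T[:3,3];print((p+d*(.122-p[2])/d[2]).round(4))
E
```

```text
[0.49905806 0.00925774 0.19871919] [-0.04  -0.003 -0.013 -0.004 -0.005 -0.009]
165 246 286
180 244 284
205 242 245
dot 262.52027027027026 195.22297297297297 [ 17   0  43  26 148]
[0.4948 0.0112 0.122 ]
165 47 102
180 47 74
205 51 75
dot 68.19811320754717 198.5754716981132 [ 35   0  16  35 212]
[ 0.5203 -0.1566  0.122 ]
```

Request:
step_arm --increments '[[[-0.002, 0.0016, -0.01, 0, 0, 0, 0], [0, 0, -0.02, 0, 0, 0, 0], [0, 0, -0.018, 0, 0, 0, 0], [0, 0, -0.008, 0, 0, 0, 0], [0, 0, -0.008, 0, 0, 0, 0], [0, 0, -0.008, 0, 0, 0, 0], [0, 0, 0, 0, 0, 0, 0]]]'

```text
time_s: 5.8
tool_pos: [0.4964, 0.0099, 0.1256]
tool_rot: [-0.0, -0.066, 0.998, 0.0]
contact_force: [0.5, 0.1, 0.6]
gripper_width: -0.0001
grasp_force: 0.0
```

Request:
step_arm --increments '[[[0, 0, -0.004, 0, 0, 0, 0], [0, 0, -0.004, 0, 0, 0, 0], [0, 0, -0.003, 0, 0, 0, 0], [0, 0, -0.001, 0, 0, 0, 0], [0, 0, 0, 0, 0, 0, 0]]]'

```text
time_s: 6.3
tool_pos: [0.4967, 0.0099, 0.1147]
tool_rot: [0.0, -0.066, 0.998, -0.0]
contact_force: [-3.0, -0.5, 5.7]
gripper_width: 0.0001
grasp_force: 3.0
```

Request:
step_arm --increments '[[[0, 0, -0.001, 0, 0, 0, 0], [0, 0, -0.001, 0, 0, 0, 0], [0, 0, 0, 0, 0, 0, 0]]]'

```text
time_s: 6.6
tool_pos: [0.4966, 0.0099, 0.1129]
tool_rot: [0.0, -0.066, 0.998, -0.0]
contact_force: [-5.4, -0.9, 11.3]
gripper_width: -0.0004
grasp_force: 5.3
```

Request:
step_arm --increments '[[[0, 0, -0.001, 0, 0, 0, 0], [0, 0, -0.001, 0, 0, 0, 0], [0, 0, 0, 0, 0, 0, 0]]]'

```text
time_s: 6.9
tool_pos: [0.4968, 0.0098, 0.1123]
tool_rot: [0.001, -0.066, 0.998, -0.001]
contact_force: [-13.7, -1.1, 36.1]
gripper_width: -0.0001
grasp_force: 18.1
```

Request:
step_arm --increments '[[[0, 0, 0.0005, 0, 0, 0, 0], [0, 0, 0, 0, 0, -5, 0], [0, 0, 0, 0, 0, -6, 0], [0, 0, 0, 0, 0, -6, 0], [0, 0, 0, 0, 0, -6, 0], [0, 0, 0, 0, 0, -6, 0], [0, 0, 0, 0, 0, -6, 0]]]'

```text
time_s: 7.6
tool_pos: [0.4987, 0.0097, 0.1126]
tool_rot: [0.002, 0.239, 0.971, 0.0]
contact_force: [-0.8, -0.1, 20.9]
gripper_width: -0.0003
grasp_force: 10.5
```

```bash
python3 - <<'E'
from workcell import arm
o=arm.observe();print(o['contact_force'],o['ft_torque'],o['tool_pos'],o['joint_pos'])
E
```

```text
[-0.79966571 -0.0697594  20.87975015] [-0.03247187  0.12665415  0.10066863] [0.49866384 0.00974939 0.11264009] [-1.43939916e-01  2.84646103e-01 -3.55810459e-01  9.25433905e-01
 -7.49558860e-05  3.39431030e-01]
```

Request:
step_arm --increments '[[[0, 0, 0, 0, 0, -7, 0], [0, 0, 0, 0, 0, -7, 0], [0, 0, 0, 0, 0, -7, 0], [0, 0, 0, 0, 0, -7, 0], [0, 0, 0, 0, 0, -7, 0], [0, 0, 0, 0, 0, -7, 0], [0, 0, 0, 0, 0, -7, 0], [0, 0, 0, 0, 0, -7, 0], [0, 0, 0, 0, 0, -7, 0], [0, 0, 0, 0, 0, 0, 0]]]'

```text
time_s: 8.6
tool_pos: [0.4987, 0.0098, 0.1127]
tool_rot: [0.002, 0.711, 0.703, 0.002]
contact_force: [0.5, -0.2, 21.4]
gripper_width: 0.0003
grasp_force: 10.4
```

```bash
python3 - <<'E'
from workcell import arm
o=arm.observe();print(o['contact_force'],o['ft_torque'],o['tool_pos'],o['joint_pos'])
E
```

```text
[ 0.48793913 -0.15911081 21.42032154] [-0.01729413  0.02246065  0.01344181] [0.49873269 0.00976396 0.11266191] [-1.43932842e-01  2.84648803e-01 -3.55740438e-01  9.25376398e-01
 -2.06071456e-06  1.43916382e+00]
```

Request:
step_arm --increments '[[[0, 0, 0, 0, 0, -4, 0], [0, 0, 0, 0, 0, -4, 0]]]'

```text
time_s: 8.8
tool_pos: [0.4987, 0.0098, 0.1127]
tool_rot: [0.002, 0.758, 0.652, 0.002]
contact_force: [-0.0, -0.5, 21.5]
gripper_width: -0.0003
grasp_force: 10.4
```

```bash
cat >t.py <<'E'
from workcell import arm
import math
o=arm.observe();q=o['tool_rot'];print(o['contact_force'].round(1),o['ft_torque'].round(3),o['tool_pos'].round(4),o['joint_pos'][5],2*math.degrees(math.atan2(q[2],q[1])))
E
python3 t.py
```

```text
[-0.  -0.5 21.5] [ 0.011 -0.008  0.089] [0.4987 0.0098 0.1127] 1.5769937327156025 81.39959958070693
```

Request:
step_arm --increments '[[[0, 0, 0, 0, 0, -4, 0], [0, 0, 0, 0, 0, -3, 0]]]'

```text
time_s: 9.0
tool_pos: [0.4987, 0.0098, 0.1127]
tool_rot: [0.002, 0.797, 0.605, 0.002]
contact_force: [-0.8, 0.0, 20.5]
gripper_width: -0.0001
grasp_force: 10.4
```

```bash
python3 t.py
```

```text
[-0.8  0.  20.5] [-0.009 -0.009  0.136] [0.4987 0.0098 0.1127] 1.699236702672185 74.39521085622009
```

Request:
step_arm --increments '[[[0, 0, 0, 0, 0, -3, 0], [0, 0, 0, 0, 0, -3, 0]]]'

```text
time_s: 9.2
tool_pos: [0.4987, 0.0098, 0.1126]
tool_rot: [0.002, 0.827, 0.562, 0.002]
contact_force: [-0.7, -0.7, 20.3]
gripper_width: 0.0004
grasp_force: 10.4
```

```bash
python3 t.py
```

```text
[-0.7 -0.7 20.3] [-0.009  0.055  0.041] [0.4987 0.0098 0.1126] 1.8033404425462018 68.4299690055895
```

```bash
python3 - <<'E'
from workcell import arm
import cv2,numpy as np
w=arm.camera("wrist")['image'];t=arm.camera("side")['image']
cv2.imwrite('pics/w2.png',np.hstack([w[:,:,::-1][:300,100:420],cv2.resize(t[150:215,240:310,::-1],(320,300))]))
E
```

```text
(no output)
```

View pics/w2.png

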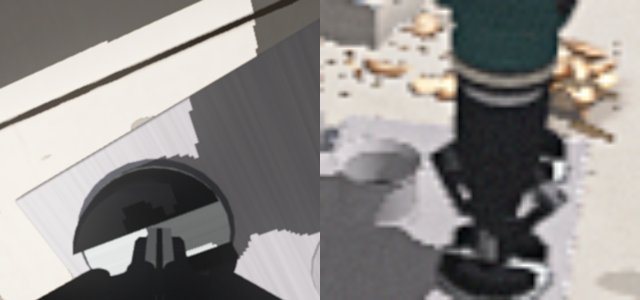

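The wrist view shows the slot, (80,250) to (225,205), still nearly parallel to the cover's left edge. The closed tips spun inside the 34 mm slot and barely turned the knob. I'll keep the fingers closed and work from the slot's front end, pressing against its wall and going round like a crank.

Request:
step_arm --increments '[[[0, 0, 0.006, 0, 0, 0, 0], [0, 0, 0.006, 0, 0, 0, 0], [-0.008, -0.001, 0, 0, 0, 0, 0], [-0.009, -0.001, 0, 0, 0, 0, 0], [-0.008, -0.0015, 0, 0, 0, 0, 0], [0, 0, -0.006, 0, 0, 0, 0], [0, 0, -0.004, 0, 0, 0, 0], [0, 0, -0.001, 0, 0, 0, 0], [0, 0, 0, 0, 0, 0, 0]]]'

```text
time_s: 10.2
tool_pos: [0.4704, 0.0064, 0.1123]
tool_rot: [-0.0, 0.826, 0.563, -0.0]
contact_force: [-9.0, -0.1, 21.5]
gripper_width: -0.0003
grasp_force: 11.7
```

```bash
python3 t.py
```

```text
[-9.  -0.1 21.5] [-0.025  1.885 -0.032] [0.4704 0.0064 0.1123] 1.7859145983901172 68.53259147318082
```

Request:
step_arm --increments '[[[0.0016, 0.0034, 0, 0, 0, 0, 0], [0.0003, 0.0036, 0, 0, 0, 0, 0], [0.0007, 0.0036, 0, 0, 0, 0, 0], [0.0012, 0.0034, 0, 0, 0, 0, 0], [0, 0, 0, 0, 0, 0, 0]]]'

```text
time_s: 10.7
tool_pos: [0.4754, 0.02, 0.1126]
tool_rot: [0.001, 0.826, 0.563, 0.0]
contact_force: [-2.4, -2.7, 16.6]
gripper_width: -0.0001
grasp_force: 8.5
```

```bash
python3 t.py
```

```text
[-2.4 -2.7 16.6] [-0.598  0.503 -0.071] [0.4754 0.02   0.1126] 1.8170390130124365 68.52814356709402
```

Request:
step_arm --increments '[[[0.0014, 0.003, -0.0003, 0, 0, 0, 0], [0.002, 0.0029, 0, 0, 0, 0, 0], [0.0025, 0.0025, 0, 0, 0, 0, 0], [0.0027, 0.0021, 0, 0, 0, 0, 0], [0.003, 0.0018, 0, 0, 0, 0, 0], [0, 0, 0, 0, 0, 0, 0]]]'

```text
time_s: 11.3
tool_pos: [0.4872, 0.0301, 0.1124]
tool_rot: [0.003, 0.827, 0.562, -0.001]
contact_force: [-4.4, -22.2, 19.7]
gripper_width: -0.0002
grasp_force: 16.4
```

```bash
python3 t.py
```

```text
[ -4.4 -22.2  19.7] [-4.194  0.744 -0.185] [0.4872 0.0301 0.1124] 1.845566434046922 68.43544902702148
```

```bash
python3 - <<'E'
from workcell import arm
import cv2,numpy as np
c=arm.camera("wrist");np.savez('w3.npz',**c)
K=c['mtx'];T=c['cam_to_world']
# rectify plane z=0.133 (grip tops) around knob, x up / y left, 4 px/mm
s=3;g=np.mgrid[0:360,0:480];X=.498+(180-g[0])/s/1000-.02;Y=.01+(240-g[1])/s/1000
p=np.stack([X,Y,np.full(X.shape,.133)],-1);q=(p-T[:3,3])@T[:3,:3]
u=q[...,0]/q[...,2]*K[0,0]+K[0,2];v=q[...,1]/q[...,2]*K[1,1]+K[1,2]
r=cv2.remap(c['image'],u.astype(np.float32),v.astype(np.float32),cv2.INTER_LINEAR)[:,:,::-1]
cv2.imwrite('pics/w3.png',np.hstack([r,c['image'][:360,100:420,::-1]]))
E
```

```text
(no output)
```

View pics/w3.png

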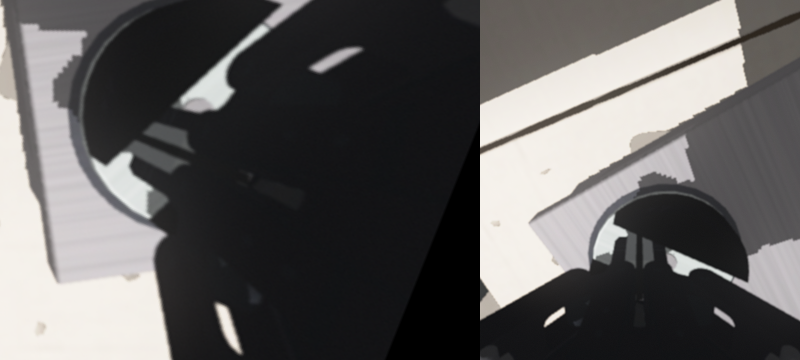

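Rectified, the slot edge runs from (108,162) to (270,25), so the left knob has turned about 58°. The method works. I'll continue, turning the tool along with the slot.

Request:
step_arm --increments '[[[0.001, -0.001, 0, 0, 0, -8, 0], [0.001, -0.001, 0, 0, 0, -8, 0], [0, 0, 0, 0, 0, -8, 0], [0, 0, 0, 0, 0, 0, 0]]]'

```text
time_s: 11.75
tool_pos: [0.4896, 0.0305, 0.1125]
tool_rot: [0.001, 0.926, 0.377, 0.001]
contact_force: [-0.8, 0.0, 17.1]
gripper_width: -0.0001
grasp_force: 9.1
```

```bash
python3 t.py
```

```text
[-0.8  0.  17.1] [-0.092  0.108 -0.05 ] [0.4896 0.0305 0.1125] 2.2654833881401633 44.23838014326022
```

Request:
step_arm --increments '[[[0.003, 0.0006, -0.0003, 0, 0, -4, 0], [0.003, 0.0004, 0, 0, 0, -4, 0], [0.003, 0.0002, 0, 0, 0, -4, 0], [0, 0, 0, 0, 0, 0, 0]]]'

```text
time_s: 12.15
tool_pos: [0.4966, 0.0314, 0.1122]
tool_rot: [0.001, 0.96, 0.279, -0.001]
contact_force: [-14.2, -5.3, 30.8]
gripper_width: 0.0001
grasp_force: 23.7
```

```bash
python3 t.py
```

```text
[-14.2  -5.3  30.8] [-0.851  2.797 -0.248] [0.4966 0.0314 0.1122] 2.476959221467497 32.36149454706061
```

Request:
step_arm --increments '[[[0.003, 0, 0.0003, 0, 0, -4, 0], [0.003, 0, 0, 0, 0, -4, 0], [0.003, -0.0003, 0, 0, 0, -4, 0], [0, 0, 0, 0, 0, 0, 0]]]'

```text
time_s: 12.55
tool_pos: [0.5012, 0.0312, 0.1117]
tool_rot: [0.0, 0.984, 0.177, -0.005]
contact_force: [-37.3, -5.4, 45.0]
gripper_width: -0.0001
grasp_force: 41.9
```

```bash
python3 t.py
```

```text
[-37.3  -5.4  45. ] [-1.105  7.373  0.078] [0.5012 0.0312 0.1117] 2.68715275362267 20.382244300035833
```

Request:
step_arm --increments '[[[-0.004, 0, 0, 0, 0, 0, 0], [0, 0, 0.01, 0, 0, 0, 0], [0, 0, 0.03, 0, 0, 0, 0], [0, 0, 0.04, 0, 0, 0, 0], [0.02, -0.03, 0.03, 0, 0, 8, 0], [0.02, -0.04, 0, 0, 0, 8, 0], [0.01, -0.04, 0, 0, 0, 8, 0], [0, 0, 0, 0, 0, 0, 0], [0, 0, 0, 0, 0, 0, 0]]]'

```text
time_s: 13.45
tool_pos: [0.5524, -0.0789, 0.2208]
tool_rot: [-0.001, 0.926, 0.378, -0.001]
contact_force: [0.5, 0.3, -1.1]
gripper_width: -0.0001
grasp_force: 0.0
```

```bash
cat > rect.py <<'E'
from workcell import arm
import cv2,numpy as np,sys
from h import *
c=arm.camera("wrist");K=c['mtx'];T=c['cam_to_world'];P=cloud(c)
s=2;yaw=.139;g=np.mgrid[0:400,0:600];sx=(-40-(g[0]-200)/s)/1000;sy=-(g[1]-300)/s/1000
X=.6043+np.cos(yaw)*sx-np.sin(yaw)*sy;Y=-.0627+np.sin(yaw)*sx+np.cos(yaw)*sy
q=(np.stack([X,Y,np.full(X.shape,.113)],-1)-T[:3,3])@T[:3,:3]
u=q[...,0]/q[...,2]*K[0,0]+K[0,2];v=q[...,1]/q[...,2]*K[1,1]+K[1,2];u[q[...,2]<0]=-1
r=cv2.remap(c['image'],u.astype(np.float32),v.astype(np.float32),cv2.INTER_LINEAR)[:,:,::-1].copy()
for y in(85,-85):cv2.circle(r,(int(300-y*s),200+55*s),3,(0,0,255),-1)
cv2.imwrite(sys.argv[1],r)
C,S=np.cos(yaw),np.sin(yaw);a=P[...,0]-.6043;b=P[...,1]+.0627;lx=a*C+b*S;ly=-a*S+b*C
m=(lx>-.145)&(lx<-.03)&(abs(ly)<.035)&(P[...,2]>.08)&(P[...,2]<.14);q=P[m];x=lx[m]
if len(x)>50:
    k=np.polyfit(x-.088,q[:,2],1);print('cover slope',k,len(x))
E
python3 rect.py pics/r1.png; python3 t.py
```

```text
cover slope [-0.01084437  0.10591252] 6858
[ 0.3 -0.7 -0.2] [ 0.003  0.009 -0.02 ] [ 0.5523 -0.078   0.2211] 2.0799048189936937 44.41200399148996
```

View pics/r1.png

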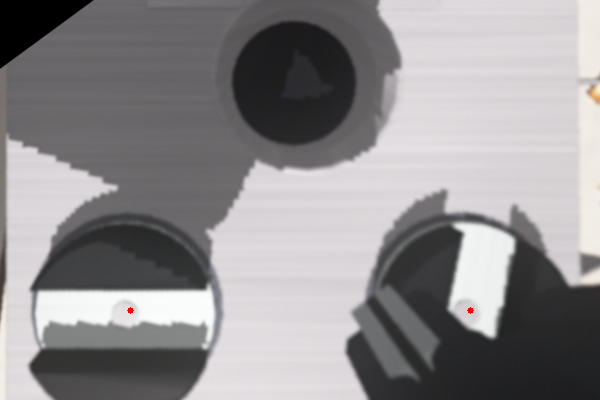

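The left knob is locked: its slot lies level at (125,315) and the cover stays shut (slope about 0.01). The right knob's dot is at (465,310), so its axis is near (0.5216, -0.1575). Now the right one.

Request:
step_arm --increments '[[[-0.011, -0.016, 0, 0, 0, 8, 0], [-0.011, -0.016, 0, 0, 0, 8, 0], [-0.011, -0.016, 0, 0, 0, 8, 0], [-0.011, -0.016, 0, 0, 0, 8, 0], [-0.0117, -0.0155, 0, 0, 0, 8, 0], [0, 0, -0.03, 0, 0, 4, 0], [0, 0, -0.03, 0, 0, 0, 0], [0, 0, 0, 0, 0, 0, 0]]]'

```text
time_s: 14.3
tool_pos: [0.4953, -0.1558, 0.1588]
tool_rot: [-0.003, 0.716, 0.698, -0.001]
contact_force: [-0.6, 0.7, 0.3]
gripper_width: 0.0002
grasp_force: 0.0
```

```bash
python3 t.py
```

```text
[-0.6  0.7  0.3] [0.025 0.042 0.048] [ 0.4953 -0.1558  0.1588] 1.1346653333314385 88.52237849751343
```

Request:
step_arm --increments '[[[0.001, -0.001, -0.012, 0, 0, 0, 0], [0, 0, -0.012, 0, 0, 0, 0], [0, 0, -0.01, 0, 0, 0, 0], [0, 0, -0.008, 0, 0, 0, 0], [0, 0, -0.004, 0, 0, 0, 0], [0, 0, -0.001, 0, 0, 0, 0], [0, 0, 0, 0, 0, 0, 0]]]'

```text
time_s: 15.0
tool_pos: [0.4986, -0.1588, 0.1148]
tool_rot: [0.0, 0.716, 0.698, 0.0]
contact_force: [-0.9, 0.4, 1.0]
gripper_width: -0.0002
grasp_force: 0.1
```

```bash
python3 t.py
```

```text
[-0.9  0.4  1. ] [0.021 0.037 0.019] [ 0.4986 -0.1588  0.1148] 1.1321023504163195 88.54263101375689
```

Request:
step_arm --increments '[[[-0.001, 0, -0.001, 0, 0, 0, 0], [-0.001, 0, -0.001, 0, 0, 0, 0], [0, 0, -0.0005, 0, 0, 0, 0], [0, 0, 0, 0, 0, 0, 0]]]'

```text
time_s: 15.4
tool_pos: [0.4982, -0.159, 0.1133]
tool_rot: [0.002, 0.716, 0.698, 0.001]
contact_force: [4.8, 4.0, 9.5]
gripper_width: -0.0001
grasp_force: 4.6
```

Request:
step_arm --increments '[[[0, 0, -0.0005, 0, 0, 0, 0], [0, 0, -0.0005, 0, 0, 0, 0], [0, 0, 0, 0, 0, 0, 0]]]'

```text
time_s: 15.7
tool_pos: [0.4982, -0.159, 0.1126]
tool_rot: [0.002, 0.716, 0.698, 0.001]
contact_force: [2.2, 3.7, 14.5]
gripper_width: -0.0003
grasp_force: 7.5
```

Request:
step_arm --increments '[[[0, 0, -0.0005, 0, 0, 0, 0], [-0.0005, 0.0032, 0, 0, 0, 0, 0], [0.0004, 0.0033, 0, 0, 0, -7, 0], [0.0009, 0.0032, 0, 0, 0, -7, 0], [0.0014, 0.0031, 0, 0, 0, -7, 0], [0, 0, 0, 0, 0, 0, 0]]]'

```text
time_s: 16.3
tool_pos: [0.5003, -0.1473, 0.1125]
tool_rot: [0.003, 0.833, 0.554, 0.001]
contact_force: [-0.6, -4.0, 19.2]
gripper_width: -0.0001
grasp_force: 10.0
```

```bash
python3 t.py
```

```text
[-0.6 -4.  19.2] [-0.741  0.217 -0.11 ] [ 0.5003 -0.1473  0.1125] 1.5258288463180953 67.26183201478457
```

Request:
step_arm --increments '[[[0.0016, 0.003, 0, 0, 0, -8, 0], [0.002, 0.0027, 0, 0, 0, -8, 0], [0.0024, 0.0023, 0, 0, 0, -8, 0], [0.0027, 0.002, 0, 0, 0, -8, 0], [0, 0, 0, 0, 0, 0, 0]]]'

```text
time_s: 16.8
tool_pos: [0.509, -0.1373, 0.1125]
tool_rot: [0.002, 0.953, 0.302, 0.001]
contact_force: [-2.0, -3.9, 19.8]
gripper_width: -0.0003
grasp_force: 10.1
```

```bash
python3 t.py
```

```text
[-2.  -3.9 19.8] [-0.855  0.233 -0.05 ] [ 0.509  -0.1373  0.1125] 2.1097514730406575 35.21496058775728
```

Request:
step_arm --increments '[[[0.0029, 0.0016, 0, 0, 0, -6, 0], [0.0031, 0.0012, 0, 0, 0, -6, 0], [0.0033, 0.0007, 0, 0, 0, -6, 0], [0.0033, 0.0002, 0, 0, 0, -5, 0], [0, 0, 0, 0, 0, 0, 0]]]'

```text
time_s: 17.3
tool_pos: [0.5202, -0.1332, 0.1123]
tool_rot: [0.001, 0.994, 0.107, 0.0]
contact_force: [-9.9, -3.3, 26.4]
gripper_width: -0.0
grasp_force: 13.0
```

```bash
python3 t.py
```

```text
[-9.9 -3.3 26.4] [-0.572  2.067 -0.007] [ 0.5202 -0.1332  0.1123] 2.524855231697541 12.33961029959027
```

Offset is about (-1, 24) mm, so the stop is near. I'll go on until the force climbs.

Request:
step_arm --increments '[[[0.002, -0.0002, 0.0002, 0, 0, 0, 0], [0.002, -0.0002, 0, 0, 0, 0, 0], [0, 0, 0, 0, 0, 0, 0]]]'

```text
time_s: 17.6
tool_pos: [0.5228, -0.1331, 0.1122]
tool_rot: [0.001, 0.994, 0.109, -0.001]
contact_force: [-16.8, -0.1, 28.4]
gripper_width: -0.0003
grasp_force: 14.5
```

```bash
python3 t.py
```

```text
[-16.8  -0.1  28.4] [-0.092  3.526  0.045] [ 0.5228 -0.1331  0.1122] 2.5239559124621307 12.515046374383704
```

Request:
step_arm --increments '[[[0.002, -0.0002, 0.0003, 0, 0, 0, 0], [0.002, -0.0002, 0, 0, 0, 0, 0], [0, 0, 0, 0, 0, 0, 0]]]'

```text
time_s: 17.9
tool_pos: [0.5244, -0.1331, 0.112]
tool_rot: [0.0, 0.994, 0.109, -0.003]
contact_force: [-29.8, -0.5, 34.4]
gripper_width: 0.0001
grasp_force: 22.2
```

Request:
step_arm --increments '[[[0.001, 0, 0.0003, 0, 0, 0, 0], [0, 0, 0, 0, 0, 0, 0], [-0.006, 0, 0, 0, 0, 0, 0], [0, 0, 0.01, 0, 0, 0, 0], [0, 0, 0.03, 0, 0, 0, 0], [0, 0, 0.04, 0, 0, 0, 0], [0.01, 0.025, 0.04, 0, 0, 8, 0], [0.01, 0.02, 0.02, 0, 0, 8, 0], [0, 0, 0, 0, 0, 8, 0], [0, 0, 0, 0, 0, 0, 0], [0, 0, 0, 0, 0, 0, 0]]]'

```text
time_s: 19.0
tool_pos: [0.5427, -0.0882, 0.2511]
tool_rot: [-0.0, 0.95, 0.311, -0.0]
contact_force: [-0.9, -0.5, -0.0]
gripper_width: 0.0003
grasp_force: 0.0
```

```bash
python3 rect.py pics/r2.png; python3 t.py
```

```text
cover slope [-0.0097695   0.10597079] 6030
[ 0.4 -0.   0.2] [-0.047  0.051 -0.004] [ 0.5426 -0.0883  0.2509] 2.198629341676015 36.29336008557358
```

View pics/r2.png

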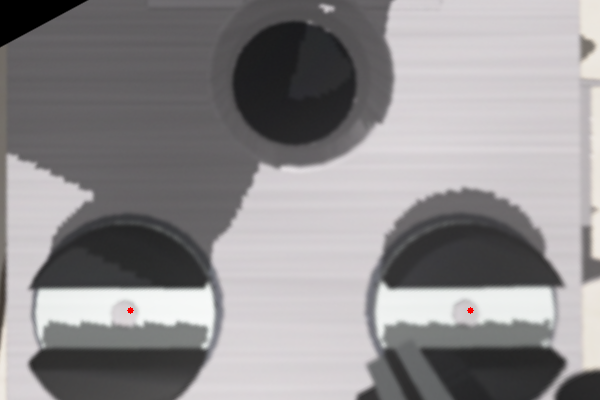

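Both slots lie parallel to the front edge, at (125,315) and (465,315). The cover stays shut and the robot is clear of it, so I'm handing in.

```bash
python3 -c "
from workcell import arm
print(arm.job_done())"
```

```text
the job is handed in; nothing more can be done
None
```

The cover is pushed down and shut and both fasteners are turned to their locked stops, with the robot clear and the job handed in at about 19 s; the closed fingertips only spun on the slot's axis, so I turned each knob by pushing near the slot's end while pressing.

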